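Fill the ball tray and hold it over the reader

TASK

Two black bearing balls lie in the bores of the two steel discs: put each into an empty pocket of the blue ball tray, so that every pocket holds one ball and none is dropped on the table. Then pick the tray up by its handle, carry it level so that no ball rolls out, and hold it still and level over the middle of the code reader's window with its underside about 10 cm above the window, without touching the reader. Finish while still holding it there; do not put it down, and leave the grease tin, mallet and screwdriver where they are.

Things in the scene. Friction and masses are not known exactly. Their poses are not given: they have to be found in the camera images.
- ball_tray: Loose blue ball tray, 0.3 kg; plate 140 (x) x 124 (y) x 12 mm, four pockets 34 mm wide, 6 mm deep, at x = +-44, y = +-36 mm; two diagonal ones hold a ball at the start. Aluminium bridge handle over the middle: bar 72 mm long (x), 12 mm thick (y), underside 46 and top 60 mm above the tray's underside, posts at x = +-31 mm. Origin: centre of the underside, z up.
- tray_handle (a point): Centre of the tray's handle bar (53 mm above the tray's underside); axes as the tray's, the bar runs along x and is 12 mm thick along y.
- pocket_0 (a point): Pocket of the tray at x = +44, y = +36 mm in the tray's frame; the point is where the centre of a seated ball is (16 mm above the pocket floor, 10 mm above the plate's top); a seated ball has about 5 mm of play sideways. Holds a ball at the start.
- pocket_1 (a point): Pocket of the tray at x = +44, y = -36 mm in the tray's frame; the point is where the centre of a seated ball is (16 mm above the pocket floor, 10 mm above the plate's top); a seated ball has about 5 mm of play sideways. Empty at the start.
- pocket_2 (a point): Pocket of the tray at x = -44, y = +36 mm in the tray's frame; the point is where the centre of a seated ball is (16 mm above the pocket floor, 10 mm above the plate's top); a seated ball has about 5 mm of play sideways. Empty at the start.
- pocket_3 (a point): Pocket of the tray at x = -44, y = -36 mm in the tray's frame; the point is where the centre of a seated ball is (16 mm above the pocket floor, 10 mm above the plate's top); a seated ball has about 5 mm of play sideways. Holds a ball at the start.
- ball_0_center (a point): Centre of a black ceramic bearing ball, 32 mm diameter, 55 g, free to roll; axes mean nothing. At the start it rests loose in the bore of disc_0, its centre 26 mm above the table.
- ball_1_center (a point): Centre of a black ceramic bearing ball, 32 mm diameter, 55 g, free to roll; axes mean nothing. At the start it rests loose in the bore of disc_1, its centre 26 mm above the table.
- ball_2_center (a point): Centre of a black ceramic bearing ball, 32 mm diameter, 55 g, free to roll; axes mean nothing. At the start it lies in a pocket of the tray.
- ball_3_center (a point): Centre of a black ceramic bearing ball, 32 mm diameter, 55 g, free to roll; axes mean nothing. At the start it lies in a pocket of the tray.
- ball_0: The ball itself, as above; its origin turns with it as it rolls, so use the centre point instead.
- ball_1: The ball itself, as above; its origin turns with it as it rolls, so use the centre point instead.
- ball_2: The ball itself, as above; its origin turns with it as it rolls, so use the centre point instead.
- ball_3: The ball itself, as above; its origin turns with it as it rolls, so use the centre point instead.
- disc_0: Loose turned steel disc lying flat, 62 mm diameter, 12 mm thick, with a bore in which a ball rests; 0.21 kg. Origin: centre of the underside.
- disc_1: Loose turned steel disc lying flat, 62 mm diameter, 12 mm thick, with a bore in which a ball rests; 0.21 kg. Origin: centre of the underside.
- code_reader: Fixed upward-looking code reader, grey box 120 x 110 x 40 mm with a dark red square window in the top. Origin: centre of the underside.
- reader_window (a point): Centre of the reader's window, on its top face 40 mm above the table; z up.
- grease_tin: Bystander: round grease tin, 70 mm diameter, 28 mm high. Origin: centre of the underside.
- mallet: Bystander: mallet with black head and wooden handle, 256 x 72 x 50 mm, lying along its x. Origin: centre of the underside.
- screwdriver_0: Bystander: orange-handled screwdriver, 190 mm long, 25 mm thick, lying along its y. Origin: centre of the underside.

How it is judged:
On the way, in this order (a step that is already met when the one before it is completed fails the run):
1. every pocket of the tray holds one released ball while the tray still stands on the table (distance between any of ball_0_center, ball_1_center, ball_2_center, ball_3_center and pocket_0 below 0.009 m and distance between any of ball_0_center, ball_1_center, ball_2_center, ball_3_center and pocket_1 below 0.009 m and distance between any of ball_0_center, ball_1_center, ball_2_center, ball_3_center and pocket_2 below 0.009 m and distance between any of ball_0_center, ball_1_center, ball_2_center, ball_3_center and pocket_3 below 0.009 m and contact force between the fingers and ball_0 below 0.1 N and contact force between the fingers and ball_1 below 0.1 N and contact force between the fingers and ball_2 below 0.1 N and contact force between the fingers and ball_3 below 0.1 N and height (world z) of ball_tray below 0.005 m), for 0.2 s.
2. the tray is lifted clear of the table with a ball in every pocket (distance between any of ball_0_center, ball_1_center, ball_2_center, ball_3_center and pocket_0 below 0.009 m and distance between any of ball_0_center, ball_1_center, ball_2_center, ball_3_center and pocket_1 below 0.009 m and distance between any of ball_0_center, ball_1_center, ball_2_center, ball_3_center and pocket_2 below 0.009 m and distance between any of ball_0_center, ball_1_center, ball_2_center, ball_3_center and pocket_3 below 0.009 m and height (world z) of ball_tray above 0.03 m), for 0.2 s.
At the end, for the whole second after the job is handed in: The fingers hold the tray still (under 20 mm/s, 0.1 rad/s) and level within 0.1 rad, its centre within 30 mm of the window's centre seen from above, its underside 60 to 140 mm above the window, and a ball in every one of the four pockets (centre within 9 mm of the pocket's point) (distance between any of ball_0_center, ball_1_center, ball_2_center, ball_3_center and pocket_0 below 0.009 m and distance between any of ball_0_center, ball_1_center, ball_2_center, ball_3_center and pocket_1 below 0.009 m and distance between any of ball_0_center, ball_1_center, ball_2_center, ball_3_center and pocket_2 below 0.009 m and distance between any of ball_0_center, ball_1_center, ball_2_center, ball_3_center and pocket_3 below 0.009 m and horizontal distance between ball_tray and reader_window below 0.03 m and z of ball_tray in the frame of reader_window between 0.06 and 0.14 m and angle between ball_tray's own z axis and vertical below 0.1 rad and linear speed of ball_tray below 0.02 m/s and angular speed of ball_tray below 0.1 rad/s and contact force between the fingers and ball_tray above 1 N and contact force between ball_tray and code_reader below 0.1 N); the arm keeps its last pose, push and grip.
It fails at once if the tray is tipped by more than 0.35 rad (angle between ball_tray's own z axis and vertical above 0.35 rad).
It fails at once if a ball falls onto the table (height (world z) of any of ball_0_center, ball_1_center, ball_2_center, ball_3_center below 0.0175 m).
It fails at once if the tray touches the reader (contact force between ball_tray and code_reader above 0.5 N).
It fails at once if a bystander (grease tin, mallet, screwdriver) is moved more than 30 mm (distance of any of grease_tin, mallet, screwdriver_0 from where it was at the start of the episode above 0.03 m).
It also fails if it takes over 72 s, if anything falls off the work surface, if the arm or the gripper's body presses on something with over 40 N, if the wrist force passes 120 N, or if a joint passes its speed limit or range.

ROBOT

A 6-joint arm with a two-finger parallel gripper is mounted at the origin on a cart in front of the work surface, level with it; the furniture and walls round the work are solid. World frame = base frame: x ahead of the robot, y to its left, z up, the work surface at z = 0. Lengths are in m, angles in rad, forces in N, time in s.
With the tool pointing down it reaches from about 0.375 to 0.975 m from the base axis. Payload 3.8 kg.
Tool frame: the origin (TCP) lies midway between the tips of the shut fingers; the grasp point (between the pads) lies 19 mm behind it; z points along the fingers, y is the line along which they close (so a half turn about z gives the same grasp; the last joint's range is limited). The gripper opens to 85 mm and grips with 20 to 120 N. Pads are 22 mm wide; open, the fingers measure 114 mm over their backs; the gripper's body (76 mm by 85 mm) begins 54 mm behind the grasp point. The pads swing forward as they close: fully open they stand 13 mm farther back than shut.
Start: joints at [-1.172, 0.264, 1.604, -0, 1.274, -0.037], TCP at [0.285, -0.612, 0.231] pointing down, gripper open.
Joint ranges: [-2.63, 2.63], [-0.94, 2.18], [0.31, 2.57], [-1.31, 4.45], [0, 2.66], [-2.55, 2.55]. Speed limits (rad/s): [2.57, 2.57, 3.14, 3.14, 3.14, 3.14].

INTERFACE

Orientations are given as a rotation vector (axis times angle).
In Python, from workcell import bot gives the robot as it stands.
- The arm moves only by the tool step_arm, never from a script. Its argument "motion" is a list of rows, each a list of 5 numbers: the finger opening in cm, from 0 to 8.54, then the shift along the tool's x, y, z in cm, then the turn about the tool's z in degrees. In form: [[claw, dx, dy, dz, twist], ...]. A call has 1 to 20 rows; each row is the pose to reach, as a shift and turn from the pose commanded when the call began, along the tool's axes at that moment; what a row does not reach only later rows make up. A row lasts 1/10 s, in which the tool goes at most 50 mm and 8.59 degrees, less where a joint would pass 70% of its speed; a pose out of reach is approached as far as the arm can. A call with a gripper value outside its range is refused whole. The fingers move at their own pace and stop on an object; "force" is the grip in N (left out, the last holds). Time passes only in rows, so rows that repeat a pose let the fingers close. It gives the time, the measured TCP pose, the force, the opening and the grip force at its end, in the units of the state.
- bot.read_state(): the state, without advancing time (a new reading comes with each control period).
- bot.read_camera(name): name is "side" or "top"; returns (picture, depth): 384x512x3 uint8, red, green, blue; 384x512 float32, m along the optical axis (not along the pixel's ray), 0 where there is no reading.
- bot.calibration(name): a dict with "mtx" (3x3 intrinsics, pixels), "origin" and "orientation" of the camera in the world. Camera axes: x right, y up, looking along -z (the intrinsics and any distortion apply to the point x, -y, -z); pixel columns grow to the right and rows downward; lengths in m; the calibration is good to about 2 mm. A picture is of the moment at which its call begins. calibration takes no time and is no camera call.
- bot.finish_job(): hands the job in; it is judged then, once.
The state is a dict: "time": time; "q": joint angles; "joint_vel": joint speeds; "joint_torque": joint torques, N m; "tool_pos": TCP position; "tcp_rot": TCP orientation; "wrist_force": force on the tool from outside, world axes, zero at the start; "torque": the same for the moment, N m; "width": opening from 0.0 (shut) to 1.0 (fully open); "grip_force": force on a finger pad.
Only numpy, scipy, OpenCV 4.12 (cv2) and the standard library are available. Lean on these libraries where they do the work, as an engineer would, in place of code of your own. Each camera call takes 0.05 s, during which the arm holds its last target. There are 200 camera calls.

## Working session

There is one attempt and no reset: what is moved stays moved. The work goes in short steps, Python scripts to look and compute and a tool call to move; the robot and the scene stay as the last step left them, time stands still between calls to the robot, and variables do not carry over. Pictures are saved under pics/ and viewed, at most 10 in all, crops included, and the job is handed in when it is done.

Besides the shell and the picture viewer there is one more tool, called as name(argument=value, ...) on one line, values as JSON. step_arm: Moves the arm, as the interface text tells. Its arguments: {"type":"object","properties":{"motion":{"type":"array","items":{"type":"array","items":{"type":"number"}}},"force":{"type":"number"}},"required":["motion"]}

```bash
mkdir -p pics; cat > h.py <<'E'
import numpy as np, cv2
from scipy.spatial.transform import Rotation as R
from workcell import bot
def cam(n):
    p,d=bot.read_camera(n); return p,d,bot.calibration(n)
def world(d,c):
    K=np.array(c["mtx"]); o=np.array(c["orientation"],float)
    M=o if o.shape==(3,3) else (R.from_rotvec(o) if o.size==3 else R.from_quat(o)).as_matrix()
    v,u=np.mgrid[:d.shape[0],:d.shape[1]]
    P=np.stack([(u-K[0,2])/K[0,0]*d,-(v-K[1,2])/K[1,1]*d,-d],-1)
    W=P@M.T+np.array(c["origin"]); W[d==0]=np.nan
    return W
E
python3 - <<'E'
from h import *
for n in("top","side"):
    p,d,c=cam(n); print(n,c); cv2.imwrite(f"pics/{n}0.png",p[...,::-1]); np.savez(f"{n}0.npz",p=p,d=d,W=world(d,c))
s=bot.read_state(); print(s)
E
```

```text
top {'mtx': array([[402.10644671,   0.        , 254.85890686],
       [  0.        , 402.10644671, 191.22161833],
       [  0.        ,   0.        ,   1.        ]]), 'origin': array([ 0.42082157, -0.07204945,  1.17805569]), 'orientation': array([ 0.06148625, -0.06226671, -1.55391463])}
side {'mtx': array([[371.60745946,   0.        , 259.17253821],
       [  0.        , 371.60745946, 193.54808775],
       [  0.        ,   0.        ,   1.        ]]), 'origin': array([0.20527424, 0.89811417, 0.61017383]), 'orientation': array([ 0.24802939, -1.46613961, -2.48040009])}
{'time': 0.1, 'q': array([-1.17194451e+00,  2.64734828e-01,  1.60528622e+00,  1.98861645e-05,
        1.27371273e+00, -3.68950845e-02]), 'joint_vel': array([ 0.00120293, -0.00105141, -0.00297837, -0.00043837,  0.00071912,
       -0.00126978]), 'joint_torque': array([ 3.89930174e-04, -5.16708827e+01, -3.68590987e+01, -5.10183486e-05,
        6.33084230e-03, -2.20622803e-05]), 'tool_pos': array([ 0.28464855, -0.61128549,  0.23002177]), 'tcp_rot': array([-3.06526549e+00, -6.78602346e-01,  5.75603436e-04]), 'wrist_force': array([-0.07537789, -1.01794034, -0.52860512]), 'torque': array([ 0.0179526 , -0.03881861,  0.02299903]), 'grip_force': 0.0, 'width': 0.9971148216737203}
```

View pics/top0.png

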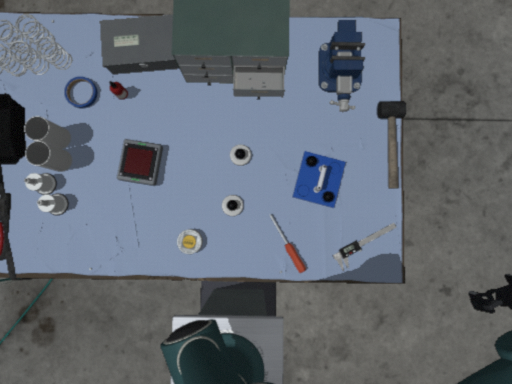

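View pics/side0.png

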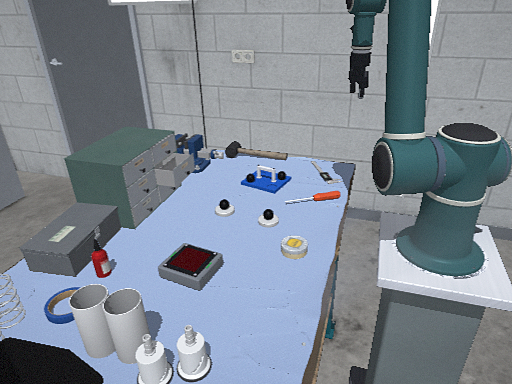

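The top view shows the tray near (320,180) with its handle from (324,168) to (318,190) and balls at about (312,161) and (328,197). The disc balls are at (240,154) and (232,205), the reader window at (140,161), the tin at (189,241) and the screwdriver at (290,245). The side view shows the same layout, with nothing above the work.

```bash
cat >> h.py <<'E'
from scipy.optimize import least_squares
def ball(p,W,u,v,r=10):
    s=np.s_[v-r:v+r,u-r:u+r]; w=W[s].reshape(-1,3); q=p[s].reshape(-1,3).astype(int)
    m=(q.max(1)<60)&(w[:,2]>0.018)&(w[:,2]<0.06); w=w[m]
    f=least_squares(lambda c:np.linalg.norm(w-c,axis=1)-.016,np.append(np.median(w[:,:2],0),.026),loss='soft_l1',f_scale=.002)
    return f.x,m.sum()
def tray(p,W,u0=280,u1=360,v0=140,v1=220):
    s=np.s_[v0:v1,u0:u1]; w=W[s].reshape(-1,3); q=p[s].reshape(-1,3).astype(int)
    m=(q[:,2]-q[:,0]>70)&(q[:,2]>q[:,1]+40)&(q[:,0]<60)
    rect=cv2.minAreaRect((w[m][:,:2]*1000).astype(np.float32)); 
    h=w[(q.min(1)>100)&(w[:,2]>.035)&(w[:,2]<.09)]
    hr=cv2.minAreaRect((h[:,:2]*1000).astype(np.float32))
    return rect,m.sum(),np.median(w[m][:,2]),hr,len(h),np.median(h[:,2])
E
python3 - <<'E'
from h import *
z=np.load("top0.npz");p,W=z['p'],z['W']
for u,v in((240,154),(232,205),(312,161),(328,197)): print(ball(p,W,u,v))
print(tray(p,W))
m=np.zeros(p.shape[:2],bool); s=np.s_[135:190,110:170]; q=p.astype(int)
m[s]=((q[...,0]>q[...,1]+40)&(q[...,2]<60))[s]; w=W[m]; print("win",m.sum(),cv2.minAreaRect((w[:,:2]*1000).astype(np.float32)),np.median(w[:,2]))
print("table z",[W[v,u].round(4) for u,v in((270,180),(200,180),(270,130),(350,240))])
# discs
for u,v in((240,154),(232,205)):
    w=W[v-16:v+16,u-16:u+16].reshape(-1,3); w=w[(w[:,2]>.008)&(w[:,2]<.017)]; print("disc",cv2.minEnclosingCircle((w[:,:2]*1000).astype(np.float32)),len(w))
for n in("ball side",):
    z=np.load("side0.npz");p,W=z['p'],z['W']
    for u,v in((224,204),(268,214)): print(ball(p,W,u,v))
    print(tray(p,W,235,300,160,195))
s=bot.read_state(); print(R.from_rotvec(s['tcp_rot']).as_matrix().round(3))
E
python3 -c "
import cv2;i=cv2.imread('pics/top0.png')[120:260,110:370];cv2.imwrite('pics/c.png',cv2.resize(i,None,fx=3,fy=3,interpolation=2))"
```

```text
(array([ 0.62016764, -0.02531364,  0.02604329]), np.int64(79))
(array([ 0.47096719, -0.00528006,  0.02615077]), np.int64(78))
(array([ 0.60337241, -0.23321124,  0.02152022]), np.int64(84))
(array([ 0.49994433, -0.28114912,  0.02190112]), np.int64(79))
(((552.513671875, -258.2698669433594), (121.27776336669922, 138.54141235351562), 75.03651428222656), np.int64(1440), np.float64(nan), ((550.9694213867188, -256.7279052734375), (12.175018310546875, 70.43672180175781), 76.39830017089844), 113, np.float64(0.058650297572133026))
win 8 ((602.4609985351562, 262.481201171875), (55.25428771972656, 50.27267837524414), 79.155517578125) 0.039310065433571184
table z [array([ 0.5476, -0.1158,  0.0031]), array([0.5444, 0.09  , 0.0014]), array([ 0.697 , -0.114 ,  0.0016]), array([ 0.3761, -0.3506,  0.0023])]
disc ((619.466064453125, -25.16740608215332), 30.96398162841797) 244
disc ((470.98046875, -4.640601634979248), 30.98186492919922) 243
(array([ 0.62007125, -0.02530617,  0.02626024]), np.int64(63))
(array([ 0.47072597, -0.00628897,  0.02575778]), np.int64(72))
(((550.60693359375, -254.90194702148438), (128.8433837890625, 139.5835723876953), 75.42741394042969), np.int64(522), np.float64(0.010785092403086616), ((551.8271484375, -254.97412109375), (18.00189971923828, 75.39506530761719), 77.55062866210938), 100, np.float64(0.05389940841409252))
[[ 0.907  0.422 -0.001]
 [ 0.422 -0.907  0.002]
 [ 0.    -0.002 -1.   ]]
```

View pics/c.png

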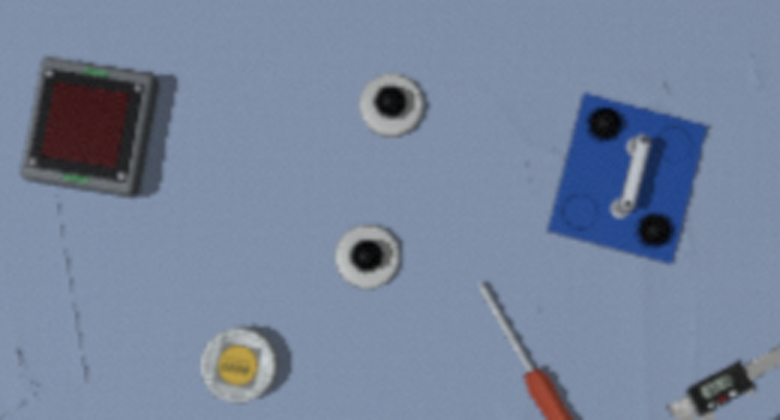

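The crop confirms two things. The handle runs from crop (622,208) to (641,145), and the empty pockets are at (675,145) and (580,212). That puts the tray at about (0.5515, -0.257) with yaw -14.7°.

I'll start by moving above ball_0 with the fingers closing along the tray's x axis.

step_arm(motion=[[8, 4, -3, 1, -8], [8, 8, -6, 2, -16], [8, 12, -9, 3, -24], [8, 16, -12, 4, -32], [8, 20, -14.5, 5, -40], [8, 24, -17, 6, -48], [8, 28, -20, 7, -50.3], [8, 32, -23, 8, -50.3], [8, 36, -26, 9, -50.3], [8, 40, -28.5, 10, -50.3], [8, 44, -31, 11, -50.3], [8, 48, -34, 12, -50.3], [8, 51, -36, 12.5, -50.3], [8, 53.5, -38, 13, -50.3], [8, 55.2, -39, 13, -50.3], [7, 55.2, -39, 13, -50.3], [6, 55.2, -39, 13, -50.3], [6, 55.2, -39, 13, -50.3], [6, 55.2, -39, 13, -50.3]])

```text
time: 2.0
tool_pos: [0.6203, -0.0267, 0.1015]
tcp_rot: [2.489, 1.916, -0.0]
wrist_force: [0.2, -0.7, 0.1]
width: 0.707
grip_force: 0.0
```

```bash
cat >> h.py <<'E'
def delta(x,y,z=None):
    s=bot.read_state(); M=R.from_rotvec(s['tcp_rot']).as_matrix(); t=s['tool_pos']
    g=np.array([x,y,t[2] if z is None else z]); print('t',s['time'],'tcp',t.round(4),'xyaw',np.degrees(np.arctan2(M[1,0],M[0,0])).round(2),'tilt',M[:,2].round(4),'w',round(s['width'],3),'F',s['wrist_force'].round(2),s['grip_force'])
    print('delta cm',(M.T@(g-t)*100).round(2))
E
python3 - <<'E'
from h import *
delta(.620,-.0253,.012)
z=np.load("top0.npz");p,W=z['p'],z['W']
w=W[130:195,105:170].reshape(-1,3); w=w[(w[:,2]>.033)&(w[:,2]<.05)]; print(cv2.minAreaRect((w[:,:2]*1000).astype(np.float32)),len(w))
E
```

```text
t 2.0 tcp [ 0.6203 -0.0267  0.1015] xyaw 75.17 tilt [-1.e-04 -3.e-04 -1.e+00] w 0.707 F [ 0.24 -0.74  0.11] 0.0
delta cm [ 0.13 -0.06  8.95]
((590.5751953125, 263.7073059082031), (109.87318420410156, 119.5916976928711), 81.4986343383789) 1529
```

step_arm(motion=[[6, 0.13, 0, 3, 0], [6, 0.13, 0, 5.5, 0], [6, 0.13, 0, 7.5, 0], [6, 0.13, 0, 8.5, 0], [6, 0.13, 0, 8.85, 0], [6, 0.13, 0, 8.85, 0], [5, 0.13, 0, 8.85, 0], [4, 0.13, 0, 8.85, 0], [3, 0.13, 0, 8.85, 0], [2.5, 0.13, 0, 8.85, 0], [2.5, 0.13, 0, 8.85, 0], [2.5, 0.13, 0, 8.85, 0], [2.5, 0.13, 0, 8.85, 0], [2.5, 0.13, 0, 8.85, 0], [2.5, 0.13, 0, 8.85, 0]], force=25)

```text
time: 3.5
tool_pos: [0.6219, -0.0241, 0.0136]
tcp_rot: [2.487, 1.918, 0.002]
wrist_force: [0.2, 0.5, 5.7]
width: 0.355
grip_force: 24.6
```

```bash
python3 - <<'E'
from h import *
delta(.518,-.211,.10)
E
```

```text
t 3.5 tcp [ 0.6219 -0.0241  0.0136] xyaw 75.27 tilt [ 1.7e-03 -1.0e-04 -1.0e+00] w 0.355 F [0.18 0.52 5.67] 24.647828936576843
delta cm [-20.71  -5.28  -8.66]
```

step_arm(motion=[[2.5, 0, 0, -0.5, 0], [2.5, 0, 0, -1.2, 0], [2.5, 0, 0, -2.5, 0], [2.5, 0, 0, -4, 0], [2.5, 0, 0, -6, 0], [2.5, 0, 0, -8, 0], [2.5, 0, 0, -10, 0], [2.5, 0, 0, -10, 0], [2.5, 0, 0, -10, 0]])

```text
time: 4.4
tool_pos: [0.6216, -0.0241, 0.114]
tcp_rot: [2.487, 1.917, 0.003]
wrist_force: [-0.3, 0.2, -1.6]
width: 0.357
grip_force: 24.8
```

```bash
python3 - <<'E'
from h import *
delta(.518,-.211,.10)
p,d,c=cam("side"); cv2.imwrite("pics/s1.png",cv2.resize(p[100:260,170:330,::-1],None,fx=3.5,fy=3.5))
E
```

```text
t 4.4 tcp [ 0.6216 -0.0241  0.114 ] xyaw 75.27 tilt [ 2.2e-03 -2.0e-04 -1.0e+00] w 0.357 F [-0.26  0.17 -1.56] 24.79040175676346
delta cm [-20.71  -5.27   1.38]
```

View pics/s1.png

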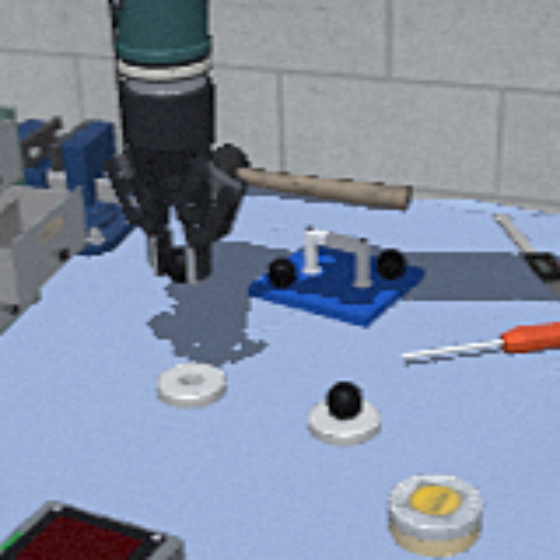

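The ball is held between the pads at crop (183,265), and its disc stayed on the table. Next I carry it to pocket_2.

step_arm(motion=[[2.5, -1, -0.3, 0, 0], [2.5, -3, -0.8, 0, 0], [2.5, -6, -1.5, 0, 0], [2.5, -9, -2.3, 0, 0], [2.5, -12, -3, 0, 0], [2.5, -15, -3.8, 0, 0], [2.5, -17.5, -4.5, 0, 0], [2.5, -19.3, -5, 0, 0], [2.5, -20.3, -5.2, 0, 0], [2.5, -20.6, -5.27, 0, 0], [2.5, -20.6, -5.27, 0, 0], [2.5, -20.6, -5.27, 1.5, 0], [2.5, -20.6, -5.27, 3, 0], [2.5, -20.6, -5.27, 4.5, 0], [2.5, -20.6, -5.27, 5.5, 0], [2.5, -20.6, -5.27, 5.5, 0], [2.5, -20.6, -5.27, 5.5, 0]])

```text
time: 6.15
tool_pos: [0.5174, -0.2096, 0.0571]
tcp_rot: [-2.487, -1.918, 0.001]
wrist_force: [-0.1, -0.6, -0.4]
width: 0.352
grip_force: 24.8
```

```bash
python3 - <<'E'
from h import *
delta(.5185,-.210,.014)
for n in("side","top"):
    p,d,c=cam(n); W=world(d,c)
    np.savez(f"{n}1.npz",p=p,d=d,W=W)
    M=R.from_rotvec(c["orientation"]).as_matrix()
    for P in ([.518,-.211,.06],[.518,-.211,.022]):
        x=M.T@(np.array(P)-c["origin"]); K=c["mtx"]; print(n,P,K[0,0]*x[0]/-x[2]+K[0,2],-K[1,1]*x[1]/-x[2]+K[1,2])
    if n=="side": 
        cv2.imwrite("pics/s2.png",cv2.resize(p[120:210,200:320,::-1],None,fx=6,fy=6))
    else: print(tray(p,W))
E
```

```text
t 6.15 tcp [ 0.5174 -0.2096  0.0571] xyaw 75.28 tilt [-1.1e-03  5.0e-04 -1.0e+00] w 0.352 F [-0.14 -0.63 -0.43] 24.813542068004608
delta cm [-0.01  0.12  4.31]
side [0.518, -0.211, 0.06] 271.4891254990986 173.0655920955225
side [0.518, -0.211, 0.022] 271.5296055363007 182.9394007683334
top [0.518, -0.211, 0.06] 304.7439646426957 188.90717136036892
top [0.518, -0.211, 0.022] 303.1001672363816 190.02157000148685
(((492.6249694824219, -240.6775665283203), (124.13563537597656, 17.1851749420166), 78.85419464111328), np.int64(61), np.float64(0.011822404206089043), ((0.0, 0.0), (0.0, 0.0), 0.0), 0, np.float64(nan))
  return _methods._mean(a, axis=axis, dtype=dtype,
  ret = ret.dtype.type(ret / rcount)
```

View pics/s2.png

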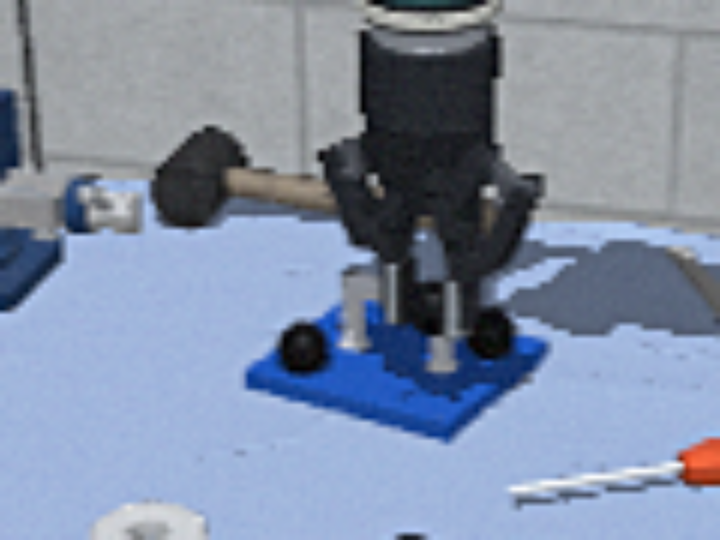

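The held ball is at crop (428,308), i.e. pixel (271,171). That column matches pocket_2's projection, so I lower it and release.

step_arm(motion=[[2.5, 0, 0.1, 1, 0], [2.5, 0, 0.1, 2, 0], [2.5, 0, 0.1, 3, 0], [2.5, 0, 0.1, 3.7, 0], [2.5, 0, 0.1, 4.1, 0], [2.5, 0, 0.1, 4.3, 0], [2.5, 0, 0.1, 4.3, 0], [2.5, 0, 0.1, 4.3, 0]])

```text
time: 7.05
tool_pos: [0.519, -0.2103, 0.015]
tcp_rot: [2.487, 1.918, 0.0]
wrist_force: [0.1, 0.4, -0.3]
width: 0.355
grip_force: 24.8
```

```bash
python3 - <<'E'
from h import *
delta(.5185,-.210,.014)
E
```

```text
t 7.05 tcp [ 0.519  -0.2103  0.015 ] xyaw 75.27 tilt [ 5.e-04 -2.e-04 -1.e+00] w 0.355 F [ 0.07  0.37 -0.3 ] 24.814032912254333
delta cm [ 0.02 -0.05  0.1 ]
```

step_arm(motion=[[2.8, 0, 0, 0.1, 0], [3.1, 0, 0, 0.1, 0], [3.4, 0, 0, 0.1, 0], [3.7, 0, 0, 0.1, 0], [4.0, 0, 0, 0.1, 0], [4.4, 0, 0, 0.1, 0], [4.8, 0, 0, 0.1, 0], [4.8, 0, 0, 0.1, 0], [4.8, 0, 0, 0.1, 0], [4.8, 0, 0, -1, 0], [4.8, 0, 0, -3, 0], [4.8, 0, 0, -6, 0], [4.8, 0, 0, -9, 0], [4.8, 0, 0, -9, 0]])

```text
time: 8.45
tool_pos: [0.5225, -0.2119, 0.1108]
tcp_rot: [2.481, 1.913, 0.007]
wrist_force: [0.2, -0.4, 0.7]
width: 0.565
grip_force: 0.0
```

step_arm(motion=[[6, 1, 0, 0, 0], [6, 4, 1, 0, 0], [6, 8, 1, 0, 0], [6, 12, 0, 0, 0], [6, 16, -2, 0, 0], [6, 18, -5, 0, 0], [6, 18.5, -8, 0, 0], [6, 18.6, -9.5, 0, 0], [6, 18.6, -9.7, 0, 0], [6, 18.6, -9.7, 0, 0], [6, 18.6, -9.7, 0, 0]])

```text
time: 9.55
tool_pos: [0.4735, -0.0063, 0.1051]
tcp_rot: [2.488, 1.916, 0.002]
wrist_force: [0.6, -0.8, 0.3]
width: 0.705
grip_force: 0.0
```

```bash
python3 - <<'E'
from h import *
delta(.4708,-.0055,.014)
for n in("side","top"):
    p,d,c=cam(n); W=world(d,c); K=c["mtx"];M=R.from_rotvec(c["orientation"]).as_matrix()
    for P in ([.518,-.211,.022],[.6034,-.2332,.022],[.4999,-.2811,.022],[.471,-.0055,.026]):
        x=M.T@(np.array(P)-c["origin"]); u,v=K[0,0]*x[0]/-x[2]+K[0,2],-K[1,1]*x[1]/-x[2]+K[1,2]
        try: print(n,u.round(1),v.round(1),ball(p,W,int(u),int(v)))
        except Exception as e: print(n,u,v,e)
    if n=="side": cv2.imwrite("pics/s3.png",cv2.resize(p[120:250,200:330,::-1],None,fx=4,fy=4))
    else: print(tray(p,W))
E
```

```text
t 9.55 tcp [ 0.4735 -0.0063  0.1051] xyaw 75.21 tilt [ 1.5e-03 -2.0e-04 -1.0e+00] w 0.705 F [ 0.59 -0.76  0.29] 0.0
delta cm [ 0.01 -0.29  9.11]
side 271.5 182.9 (array([ 0.51669394, -0.2111781 ,  0.02073232]), np.int64(42))
side 250.3 177.4 (array([ 0.60393603, -0.23250587,  0.02048469]), np.int64(35))
side 281.6 175.0 (array([ 0.52055023, -0.21040109,  0.02165799]), np.int64(20))
side 268.1 213.9 (array([ 0.47031187, -0.00643017,  0.0262799 ]), np.int64(73))
top 303.1 190.0 (array([ 0.51807681, -0.21157757,  0.02177886]), np.int64(88))
top 310.9 160.8 (array([ 0.60254003, -0.23287132,  0.02211631]), np.int64(83))
top 327.4 196.7 (array([ 0.49982296, -0.28080867,  0.02157501]), np.int64(88))
top 231.46721538691702 205.10252992215993 Initial guess is outside of provided bounds
(((557.790771484375, -255.32687377929688), (114.5689697265625, 141.26596069335938), 68.13638305664062), np.int64(657), np.float64(nan), ((556.5577392578125, -257.56158447265625), (11.302772521972656, 61.670658111572266), 76.17938995361328), 79, np.float64(0.05979947712605527))
  return _methods._mean(a, axis=axis, dtype=dtype,
  ret = um.true_divide(
```

View pics/s3.png

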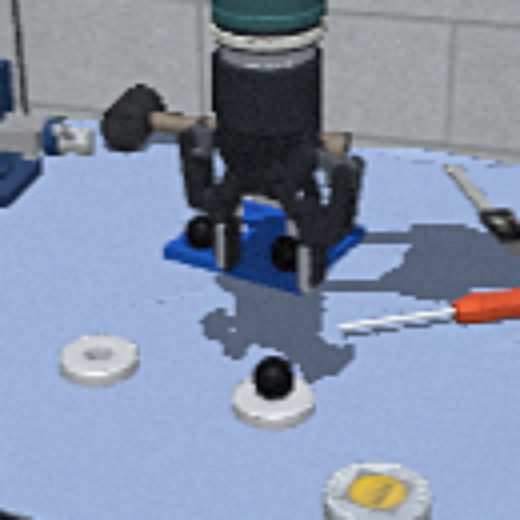

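Ball_0 is seated at (0.518, -0.2116, 0.022), visible at crop (285,250), and the tray hasn't moved. Now I grasp ball_1, at crop (273,377), under the gripper.

step_arm(motion=[[6, 0, -0.25, 1, 0], [6, 0, -0.25, 4, 0], [6, 0, -0.25, 6.5, 0], [6, 0, -0.25, 8.2, 0], [6, 0, -0.25, 9, 0], [6, 0, -0.25, 9.1, 0], [6, 0, -0.25, 9.1, 0], [5, 0, -0.25, 9.1, 0], [4, 0, -0.25, 9.1, 0], [3, 0, -0.25, 9.1, 0], [2.5, 0, -0.25, 9.1, 0], [2.5, 0, -0.25, 9.1, 0], [2.5, 0, -0.25, 9.1, 0], [2.5, 0, -0.25, 9.1, 0], [2.5, 0, -0.25, 9.1, 0], [2.5, 0, -0.25, 9.1, 0]])

```text
time: 11.25
tool_pos: [0.4706, -0.005, 0.0144]
tcp_rot: [2.487, 1.918, 0.002]
wrist_force: [1.8, -0.2, 5.3]
width: 0.358
grip_force: 24.7
```

step_arm(motion=[[2.5, 0, 0, -0.5, 0], [2.5, 0, 0, -1.2, 0], [2.5, 0, 0, -2.5, 0], [2.5, 0, 0, -4, 0], [2.5, 0, 0, -6, 0], [2.5, 0, 0, -8, 0], [2.5, 0, 0, -10, 0], [2.5, 0, 0, -11, 0], [2.5, 0, 0, -11, 0], [2.5, 0, 0, -11, 0]])

```text
time: 12.25
tool_pos: [0.4693, -0.0049, 0.1235]
tcp_rot: [-2.488, -1.918, 0.0]
wrist_force: [-0.8, 0.1, -0.3]
width: 0.351
grip_force: 24.8
```

```bash
python3 - <<'E'
from h import *
delta(.5853,-.302,.1)
E
```

```text
t 12.25 tcp [ 0.4693 -0.0049  0.1235] xyaw 75.27 tilt [-4.e-04  1.e-04 -1.e+00] w 0.351 F [-0.79  0.15 -0.33] 24.792552888393402
delta cm [-25.78  18.77   2.35]
```

step_arm(motion=[[2.5, -0.7, 0.5, 0, 0], [2.5, -2, 1.5, 0, 0], [2.5, -4, 3, 0, 0], [2.5, -6.5, 4.8, 0, 0], [2.5, -9, 6.6, 0, 0], [2.5, -11.5, 8.4, 0, 0], [2.5, -14, 10.2, 0, 0], [2.5, -16.5, 12, 0, 0], [2.5, -19, 13.8, 0, 0], [2.5, -21.5, 15.6, 0, 0], [2.5, -23.5, 17.1, 0, 0], [2.5, -25, 18.2, 0, 0], [2.5, -25.6, 18.7, 0, 0], [2.5, -25.8, 18.8, 0, 0], [2.5, -25.8, 18.8, 0, 0], [2.5, -25.8, 18.8, 2, 0], [2.5, -25.8, 18.8, 4, 0], [2.5, -25.8, 18.8, 6, 0], [2.5, -25.8, 18.8, 6.5, 0], [2.5, -25.8, 18.8, 6.5, 0]])

```text
time: 14.25
tool_pos: [0.5848, -0.3009, 0.0576]
tcp_rot: [-2.485, -1.918, 0.002]
wrist_force: [0.4, 1.2, 0.3]
width: 0.35
grip_force: 24.8
```

```bash
python3 - <<'E'
from h import *
delta(.5853,-.302,.0145)
p,d,c=cam("side"); cv2.imwrite("pics/s4.png",cv2.resize(p[120:210,200:320,::-1],None,fx=6,fy=6))
K=c["mtx"];M=R.from_rotvec(c["orientation"]).as_matrix()
x=M.T@(np.array([.585,-.303,.07])-c["origin"]); print(K[0,0]*x[0]/-x[2]+K[0,2],-K[1,1]*x[1]/-x[2]+K[1,2])
E
```

```text
t 14.25 tcp [ 0.5848 -0.3009  0.0576] xyaw 75.32 tilt [-0.0026  0.0016 -1.    ] w 0.35 F [0.36 1.22 0.32] 24.840485751628876
delta cm [-0.1   0.09  4.31]
260.6588118128855 158.12539542169523
```

View pics/s4.png

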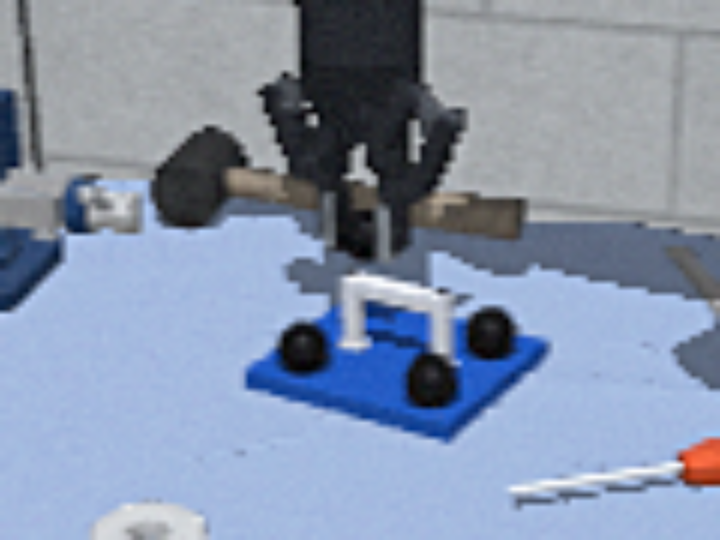

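Three balls are seated and the fourth is held at crop (358,232), i.e. pixel (260,159), on pocket_1's projected column. I lower and release it.

step_arm(motion=[[2.5, -0.1, 0, 1, 0], [2.5, -0.1, 0, 2, 0], [2.5, -0.1, 0, 3, 0], [2.5, -0.1, 0, 3.7, 0], [2.5, -0.1, 0, 4.1, 0], [2.5, -0.1, 0, 4.3, 0], [2.5, -0.1, 0, 4.35, 0], [2.5, -0.1, 0, 4.35, 0]])

```text
time: 15.1
tool_pos: [0.5859, -0.3034, 0.0155]
tcp_rot: [2.488, 1.918, 0.0]
wrist_force: [-0.8, -0.2, -0.6]
width: 0.351
grip_force: 24.8
```

```bash
python3 - <<'E'
from h import *
delta(.5853,-.302,.0145)
E
```

```text
t 15.1 tcp [ 0.5859 -0.3034  0.0155] xyaw 75.27 tilt [ 4.e-04 -2.e-04 -1.e+00] w 0.351 F [-0.83 -0.21 -0.64] 24.841105341911316
delta cm [ 0.12 -0.09  0.1 ]
```

step_arm(motion=[[2.8, 0, 0, 0.1, 0], [3.1, 0, 0, 0.1, 0], [3.4, 0, 0, 0.1, 0], [3.7, 0, 0, 0.1, 0], [4.0, 0, 0, 0.1, 0], [4.4, 0, 0, 0.1, 0], [4.8, 0, 0, 0.1, 0], [4.8, 0, 0, 0.1, 0], [4.8, 0, 0, 0.1, 0], [4.8, 0, 0, -1, 0], [4.8, 0, 0, -3, 0], [4.8, 0, 0, -6, 0], [4.8, 0, 0, -9, 0], [4.8, 0, 0, -11, 0], [4.8, 0, 0, -11, 0]])

```text
time: 16.6
tool_pos: [0.5886, -0.3049, 0.1307]
tcp_rot: [2.481, 1.913, 0.005]
wrist_force: [-0.1, -0.3, 0.3]
width: 0.562
grip_force: 0.0
```

step_arm(motion=[[5, 3, 3, 0, -8.5], [5, 7, 7, 0, -17], [5, 11, 9, 0, -25.5], [5, 15, 10, 0, -34], [5, 18, 10, 0, -42.5], [5, 20, 10, 0, -51], [5, 20, 10, 0, -59.5], [5, 20, 10, 0, -68], [5, 20, 10, 0, -76.5], [5, 20, 10, 0, -85], [5, 20, 10, 0, -90], [5, 20, 10, 0, -90], [5, 20, 10, 0, -90], [5, 20, 10, 0, -90]])

```text
time: 18.0
tool_pos: [0.7329, -0.1352, 0.1246]
tcp_rot: [-0.405, -3.114, -0.0]
wrist_force: [0.3, 1.3, -0.1]
width: 0.585
grip_force: 0.0
```

```bash
python3 - <<'E'
from h import *
p,d,c=cam("top"); W=world(d,c); cv2.imwrite("pics/t5.png",cv2.resize(p[120:240,210:370,::-1],None,fx=4,fy=4))
for u,v in((311,161),(327,197),(303,190),(336,168)):
    try: print(ball(p,W,u,v))
    except Exception as e: print(e)
print(tray(p,W)); delta(.5515,-.257,.1)
E
```

```text
(array([ 0.60295523, -0.23267452,  0.02154609]), np.int64(77))
(array([ 0.4997927 , -0.28083462,  0.02177134]), np.int64(76))
(array([ 0.51734708, -0.21117487,  0.02187746]), np.int64(74))
(array([ 0.58551209, -0.30320427,  0.02214527]), np.int64(75))
(((557.3414916992188, -237.2493896484375), (161.35858154296875, 135.6844482421875), 76.14545440673828), np.int64(1244), np.float64(nan), ((551.3564453125, -256.6894226074219), (12.096451759338379, 70.96566009521484), 75.80350494384766), 122, np.float64(0.058840349067131315))
t 18.05 tcp [ 0.733  -0.1353  0.1249] xyaw 165.2 tilt [-5.e-04  1.e-04 -1.e+00] w 0.584 F [0.82 0.39 0.67] 0.0
delta cm [ 14.44 -16.41   2.49]
```

View pics/t5.png

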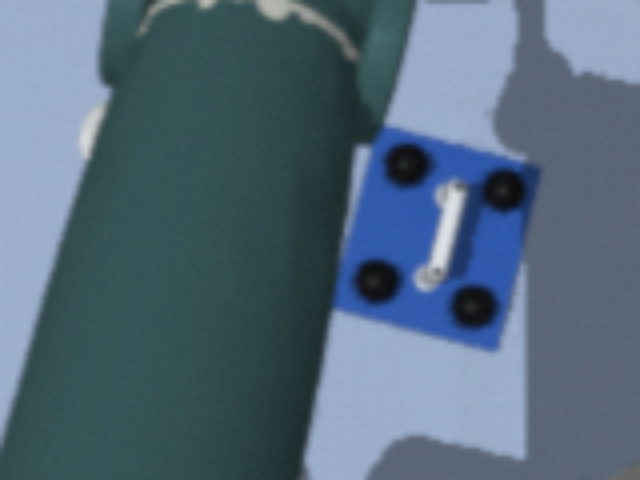

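All four balls are seated, at crop (407,163), (503,188), (376,281) and (473,305). The handle centre is (0.5514, -0.2568), so I go to it.

step_arm(motion=[[5, 2, -2.2, 0, 0], [5, 5, -5.6, 0, 0], [5, 8, -9, 0, 0], [5, 11, -12.5, 0, 0], [5, 13, -15, 0, 0], [5, 14.2, -16.2, 0, 0], [5, 14.4, -16.4, 0, 0], [5, 14.4, -16.4, 0, 0], [5, 14.4, -16.4, 2, 0], [5, 14.4, -16.4, 3.5, 0], [5, 14.4, -16.4, 3.5, 0], [5, 14.4, -16.4, 3.5, 0], [5, 14.4, -16.4, 3.5, 0]])

```text
time: 19.35
tool_pos: [0.5531, -0.2571, 0.0907]
tcp_rot: [0.402, 3.115, -0.0]
wrist_force: [-0.6, 0.1, 0.0]
width: 0.588
grip_force: 0.0
```

```bash
python3 - <<'E'
from h import *
delta(.5514,-.2568,.034)
E
```

```text
t 19.35 tcp [ 0.5531 -0.2571  0.0907] xyaw 165.31 tilt [ 6.e-04 -3.e-04 -1.e+00] w 0.588 F [-0.6   0.08  0.02] 0.0
delta cm [ 0.18 -0.01  5.67]
```

step_arm(motion=[[5, 0.15, 0, 1.5, 0], [5, 0.15, 0, 3, 0], [5, 0.15, 0, 4.3, 0], [5, 0.15, 0, 5.2, 0], [5, 0.15, 0, 5.6, 0], [5, 0.15, 0, 5.65, 0], [4.5, 0.15, 0, 5.65, 0], [4, 0.15, 0, 5.65, 0], [3.5, 0.15, 0, 5.65, 0], [3, 0.15, 0, 5.65, 0], [2.6, 0.15, 0, 5.65, 0], [2.2, 0.15, 0, 5.65, 0], [1.9, 0.15, 0, 5.65, 0], [1.6, 0.15, 0, 5.65, 0], [1.4, 0.15, 0, 5.65, 0], [1.2, 0.15, 0, 5.65, 0], [1.0, 0.15, 0, 5.65, 0], [0.8, 0.15, 0, 5.65, 0], [0.5, 0.15, 0, 5.65, 0], [0.5, 0.15, 0, 5.65, 0]], force=30)

```text
time: 21.35
tool_pos: [0.5509, -0.2571, 0.0339]
tcp_rot: [0.403, 3.116, -0.001]
wrist_force: [-1.1, -3.3, -0.1]
width: 0.132
grip_force: 30.2
```

step_arm(motion=[[0.5, 0.15, 0, 0, 0], [0.5, 0.15, 0, 0, 0], [0.5, 0.15, 0, 0, 0]], force=80)

```text
time: 21.65
tool_pos: [0.5501, -0.2564, 0.034]
tcp_rot: [0.403, 3.114, 0.0]
wrist_force: [1.6, -1.3, -0.6]
width: 0.124
grip_force: 78.5
```

step_arm(motion=[[0.5, 0, 0, -0.1, 0], [0.5, 0, 0, -0.3, 0], [0.5, 0, 0, -0.6, 0], [0.5, 0, 0, -1, 0], [0.5, 0, 0, -1.5, 0], [0.5, 0, 0, -2.1, 0], [0.5, 0, 0, -2.8, 0], [0.5, 0, 0, -3.4, 0], [0.5, 0, 0, -3.8, 0], [0.5, 0, 0, -4, 0], [0.5, 0, 0, -4, 0], [0.5, 0, 0, -4, 0], [0.5, 0, 0, -4, 0]])

```text
time: 22.95
tool_pos: [0.549, -0.2563, 0.0733]
tcp_rot: [-0.403, -3.115, -0.0]
wrist_force: [-0.2, -0.2, -6.4]
width: 0.125
grip_force: 77.9
```

```bash
python3 - <<'E'
from h import *
delta(.5906,.2637,.175)
p,d,c=cam("side"); cv2.imwrite("pics/s6.png",cv2.resize(p[120:210,200:320,::-1],None,fx=6,fy=6))
E
```

```text
t 22.95 tcp [ 0.549  -0.2563  0.0733] xyaw 165.27 tilt [-8.e-04  4.e-04 -1.e+00] w 0.125 F [-0.17 -0.16 -6.36] 77.9034161567688
delta cm [  9.21  51.35 -10.15]
```

View pics/s6.png

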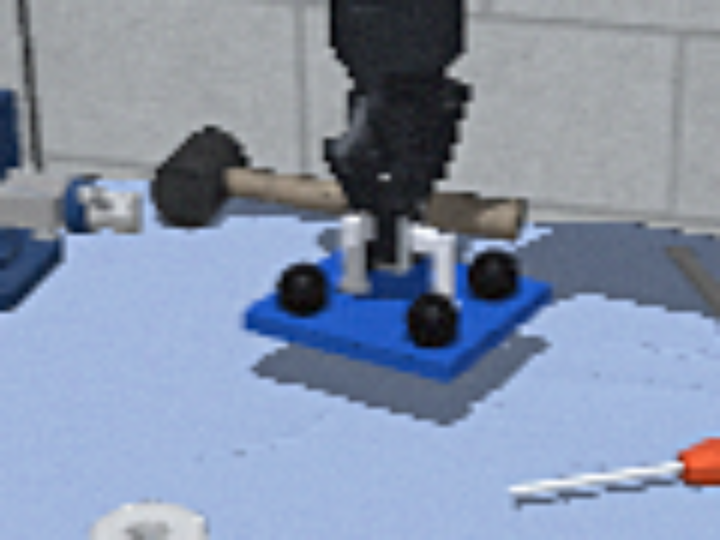

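The tray is lifted and level with four balls in it, at crop (303,287), (493,273), (433,320) and one hidden behind the handle. Next I raise it, then traverse gently.

step_arm(motion=[[0.5, 0, 0, -0.2, 0], [0.5, 0, 0, -0.6, 0], [0.5, 0, 0, -1.2, 0], [0.5, 0, 0.1, -2, 0], [0.5, 0.1, 0.4, -3, 0], [0.5, 0.2, 0.9, -4, 0], [0.5, 0.3, 1.6, -5, 0], [0.5, 0.4, 2.5, -6, 0], [0.5, 0.7, 3.6, -7, 0], [0.5, 0.9, 4.9, -8, 0], [0.5, 1.1, 6.4, -8.8, 0], [0.5, 1.4, 8, -9.4, 0], [0.5, 1.7, 9.7, -9.8, 0], [0.5, 2.1, 11.5, -10, 0], [0.5, 2.4, 13.3, -10.1, 0], [0.5, 2.7, 15, -10.1, 0], [0.5, 3, 16.6, -10.1, 0], [0.5, 3.2, 18, -10.1, 0], [0.5, 3.4, 19.1, -10.1, 0], [0.5, 3.5, 19.8, -10.1, 0]])

```text
time: 25.0
tool_pos: [0.5659, -0.055, 0.1746]
tcp_rot: [-0.402, -3.116, -0.0]
wrist_force: [0.9, 0.1, -5.9]
width: 0.12
grip_force: 78.0
```

step_arm(motion=[[0.5, 0, 0.3, 0, 0], [0.5, 0.2, 0.8, 0, 0], [0.5, 0.3, 1.5, 0, 0], [0.5, 0.4, 2.4, 0, 0], [0.5, 0.6, 3.5, 0, 0], [0.5, 0.9, 4.8, 0, 0], [0.5, 1.2, 6.3, 0, 0], [0.5, 1.5, 8, 0, 0], [0.5, 1.8, 9.8, 0, 0], [0.5, 2.1, 11.6, 0, 0], [0.5, 2.4, 13.4, 0, 0], [0.5, 2.7, 15.2, 0, 0], [0.5, 3, 17, 0, 0], [0.5, 3.3, 18.7, 0, 0], [0.5, 3.6, 20.2, 0, 0], [0.5, 3.8, 21.4, 0, 0], [0.5, 4, 22.3, 0, 0], [0.5, 4.1, 22.8, 0, 0], [0.5, 4.1, 23, 0, 0], [0.5, 4.1, 23, 0, 0]])

```text
time: 27.0
tool_pos: [0.5848, 0.1766, 0.1747]
tcp_rot: [0.403, 3.116, -0.0]
wrist_force: [-0.4, 0.4, -6.5]
width: 0.126
grip_force: 78.0
```

```bash
python3 - <<'E'
from h import *
delta(.5906,.2637,.174)
E
```

```text
t 27.0 tcp [0.5848 0.1766 0.1747] xyaw 165.27 tilt [-0.e+00 -3.e-04 -1.e+00] w 0.126 F [-0.43  0.42 -6.54] 78.03468704223633
delta cm [1.66 8.57 0.07]
```

step_arm(motion=[[0.5, 0.05, 0.3, 0, 0], [0.5, 0.15, 0.8, 0, 0], [0.5, 0.3, 1.5, 0, 0], [0.5, 0.5, 2.4, 0, 0], [0.5, 0.7, 3.5, 0, 0], [0.5, 0.9, 4.7, 0, 0], [0.5, 1.1, 5.8, 0, 0], [0.5, 1.3, 6.8, 0, 0], [0.5, 1.5, 7.6, 0, 0], [0.5, 1.6, 8.2, 0, 0], [0.5, 1.65, 8.5, 0, 0], [0.5, 1.65, 8.6, 0, 0], [0.5, 1.65, 8.6, 0, 0], [0.5, 1.65, 8.6, 0, 0], [0.5, 1.65, 8.6, 0, 0], [0.5, 1.65, 8.6, 0, 0], [0.5, 1.65, 8.6, 0, 0], [0.5, 1.65, 8.6, 0, 0], [0.5, 1.65, 8.6, 0, 0], [0.5, 1.65, 8.6, 0, 0]])

```text
time: 29.0
tool_pos: [0.5906, 0.2641, 0.1748]
tcp_rot: [0.403, 3.116, -0.0]
wrist_force: [0.0, 0.1, -6.6]
width: 0.124
grip_force: 78.1
```

```bash
python3 - <<'E'
from h import *
delta(.5906,.2637,.174)
p,d,c=cam("side"); cv2.imwrite("pics/s7.png",p[80:330,80:330,::-1].repeat(2,0).repeat(2,1)); W=world(d,c)
q=p.astype(int); m=(q[...,2]-q[...,0]>70)&(q[...,0]<60)&(W[...,2]>.12)&(W[...,2]<.17)
w=W[m]; t=w[w[:,2]>np.median(w[:,2])-.004]; print(len(t),t[:,2].mean(),cv2.minAreaRect((t[:,:2]*1000).astype(np.float32)))
E
```

```text
t 29.0 tcp [0.5906 0.2641 0.1748] xyaw 165.27 tilt [ 0. -0. -1.] w 0.124 F [ 0.02  0.09 -6.56] 78.05023670196533
delta cm [-0.01 -0.04  0.08]
1029 0.15216902567039467 ((590.47021484375, 265.8741760253906), (124.90614318847656, 141.6675567626953), 75.35527038574219)
```

View pics/s7.png

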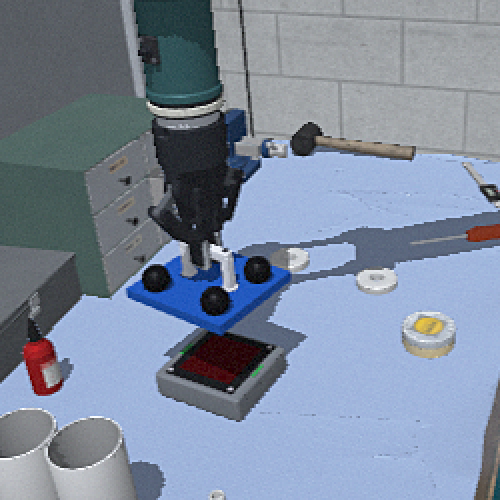

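The tray is level and centred over the reader, with its underside about 10 cm above the window. Three balls are visible at crop (156,278), (258,270) and (214,302). The fourth is hidden behind the handle, and the wrist load (6.6 N) hasn't changed since the lift.

```bash
python3 -c "
from workcell import bot
print(bot.finish_job())"
```

```text
the job is handed in; nothing more can be done
None
```

I handed in the job at about 29 s, with the tray held level and still over the middle of the reader window and its underside about 10 cm above it; three balls are visible in their pockets, and the fourth is hidden by the handle but the unchanged wrist load indicates it is still aboard.

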